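Load the injector tray and slide it over the gap onto the test bench

ROBOT

A 6-joint arm with a two-finger parallel gripper is mounted at the origin on the work surface. World frame = base frame: x ahead of the robot, y to its left, z up, the work surface at z = 0. Lengths are in m, angles in rad, forces in N, time in s.
With the tool pointing down it reaches from about 0.3 to 0.875 m from the base axis. Payload 6.4 kg.
Tool frame: the origin (TCP) lies midway between the tips of the shut fingers; the grasp point (between the pads) lies 19 mm behind it (ctrl.tcp_to_grasp is the distance from the TCP to the grasp point, in m); z points along the fingers, y is the direction in which the jaws open and shut (so a half turn about z gives the same grasp; the last joint's range is limited). The gripper opens to 85 mm and grips with 20 to 120 N. Pads are 22 mm wide; open, the fingers measure 114 mm over their backs; the gripper's body (76 mm by 85 mm) begins 54 mm behind the grasp point. The pads swing forward as they close: fully open they stand 13 mm farther back than shut.
Start: joints at [-1.446, 0.181, 1.607, -0, 1.354, -0.206], TCP at [0.187, -0.544, 0.231] pointing down, gripper open.
Joint ranges: [-2.99, 2.99], [-0.89, 2.07], [0.3, 2.58], [-1.14, 4.28], [0, 2.63], [-3.12, 3.12]. Speed limits (rad/s): [2.57, 2.57, 3.01, 3.14, 3.14, 3.14].

INTERFACE

Orientations are given as a unit quaternion [w, x, y, z].
In Python, from bench import monitor, imaging, order, spotter, ctrl gives the robot as it stands.
- The arm moves only by the shell command python3 -m pendant 'ROWS'. ROWS is JSON, a list that holds one entry, the list of rows, each a list of 5 numbers: the shift along the world's x, y, z in mm, then the turn about the world's z in degrees, then the finger opening in mm, from 0 to 85.4. A call has 1 to 8 rows; each row shifts and turns the commanded pose from where the row before left it; what a row does not reach is not made up. A row lasts 1/8 s, in which the tool goes at most 62.5 mm and 10.7 degrees, less where a joint would pass 70% of its speed; a pose out of reach is approached as far as the arm can. A call with a gripper value outside its range is refused whole. The fingers move at their own pace and stop on an object; the grip force is fixed at half the most. Time passes only in rows, so rows that do not move let the fingers close. It gives the time, the measured TCP pose, the force and the opening at its end, in the units of the state.
- monitor.get_obs(): the state, without advancing time (a new reading comes with each control period).
- imaging.camera(name): name is "side" or "top"; returns a dict with "img" (400x640x3 uint8, red, green, blue), "vfov" (degrees; the focal length in pixels is half the picture's height over the tangent of half this angle, whatever the lens; pixels are square), "cx", "cy" (the principal point, pixels), "origin" and "orientation" of the camera in the world. Camera axes: x right, y down, z forward; pixel columns grow to the right and rows downward; lengths in m; the calibration is good to about 2 mm. A picture is of the moment at which its call begins. There is no depth.
- order.hand_in(): hands the job in, once; it reports no verdict.
Trained networks look in the newest picture that a camera, given by its name, has taken for a name from the list of things; names that differ only in an ending like _2 or _b are one class to them, and where a whole thing is asked for, a point or a joint stands for the part that bears it (a point fixed in the world has none). Each returns a list of dicts, best first, with "confidence" (0 to 1); they miss things now and then, are a little off and sometimes report something else, mostly with a low value. They report only what shows in the picture. A call takes as long as a camera call. They do not tell look-alikes from the thing itself.
- spotter.recognise(camera, thing): "at" ([x, y, z] in m, in the coordinates of the camera as it stood for that picture, good to about 4 mm: the middle of the surface that is visible of it).
- spotter.tip_of(camera, thing): "at" ([x, y, z] in m, in the coordinates of the camera as it stood for that picture, good to about 4 mm: a listed point, or the origin of a listed thing).
The state is a dict: "time_s": time; "q": joint angles; "dq": joint speeds; "joint_efforts": joint torques, N m; "eef_pos": TCP position; "eef_rot": TCP orientation; "wrist_force": force on the tool from outside, world axes, zero at the start; "torque": the same for the moment, N m; "opening": opening from 0.0 (shut) to 1.0 (fully open).
Only numpy, scipy, OpenCV 4.12 (cv2) and the standard library are available. Lean on these libraries where they do the work, as an engineer would, in place of code of your own. Each camera call takes 0.05 s, during which the arm holds its last target. There are 200 camera calls.

TASK

Get the injectors onto the test bench: swing the retaining bar right out of the tray's way, put the spanner that lies on the bench deck into the grey tool tray, and lay every injector from the rubber mat into the places of the aluminium tray, one per place, crosswise. Then slide the loaded tray by its handle over the gap onto the bench deck until it is fully home against the stop, without lifting it off and without letting either end dip into the gap. Finally swing the bar closed behind the tray, with all injectors still in their places.

Things in the scene. Friction and masses are not known exactly. Their poses are not given: they have to be found in the camera images.
- stand: Fixed bench deck, where the tray must go: steel slab 190 mm in x, 300 mm in y, top 40 mm above its origin (centre of its underside). Its +y edge (y = +150 mm) faces the gap; along the -y edge is the stop, a blue ledge 16 mm high, inner face at y = -140 mm. A blue hinge block, 16 mm above the deck top, stands at the gap edge on the +x side (x 91 to 125, y 130 to 160 mm).
- deck: Fixed loading deck (steel slab, 170 mm in x, 260 mm in y) parallel to and level with the bench deck, its top also 40 mm above its origin (centre of its footprint, at the table). Its -y edge (y = -130 mm) faces the gap, which is 88 to 96 mm wide; the gap is 40 mm deep. The tray starts on it.
- tray: Loose aluminium tray, 0.30 kg, flat floor 150 mm in x, y = -100 to +105 mm; origin on its underside. Its -y end leads over the gap: an upturned lip reaches y = -110 mm, 9 mm high, so at the stop the origin is 110 mm from its face. Two rails along y at x = +-32 mm (10 mm thick, top 14 mm above the underside, teeth to 26 mm) leave four 32 mm wide places across the tray. Side walls at x = +-75 mm, 16 mm high.
- tray_handle (a point): Centre of the tray's handle, a bar 92 mm long in the tray's x, 12 mm thick in y, 16 mm high, 44 mm above the tray's underside and 122 mm behind (+y of) its origin, on two slanting rods at x = +-40 mm; pinch it from above, front and back. Axes as the tray's.
- tray_nose (a point): Underside of the tray at the front edge of its flat floor, y = -100 mm. Loaded from the handle end, or with all four places full, the tray just balances until this edge reaches the bench deck; with only front places loaded it is nose-heavy and tips into the gap unless its handle end is held down.
- tray_tail (a point): Underside of the tray at the rear edge of its floor, y = +105 mm.
- place1 (a point): Centre line of an injector lying in the tray place at y = +69 mm of the tray, 25 mm above the tray's underside (nearest the handle).
- place2 (a point): Centre line of an injector lying in the tray place at y = +23 mm of the tray, 25 mm above the tray's underside.
- place3 (a point): Centre line of an injector lying in the tray place at y = -23 mm of the tray, 25 mm above the tray's underside.
- place4 (a point): Centre line of an injector lying in the tray place at y = -69 mm of the tray, 25 mm above the tray's underside (at the front).
- bar (a joint): Hinge angle of the retaining bar: 0 = closed, across the bench deck in -x from the hinge; grows as the free end swings towards the gap (+y); 1.57 = beside the loading deck, clear of the tray; limit 1.60. Stays where left (light friction, under 1 N at the knob). Bar 10 mm high, underside 20 mm above the deck top, reaching 124 mm from the hinge.
- bar_hinge (a point): Point on the bar's hinge axis (105 mm in x and 145 mm in y from the bench deck's origin), 55 mm above the deck top.
- bar_knob (a point): Middle height for taking hold of the black upright knob on the bar: 18 mm diameter, from 30 to 75 mm above the deck top, 110 mm from the hinge axis; this point is 55 mm above the deck top.
- mat: Fixed black rubber mat, 150 by 370 mm, 3 mm thick, on which the injectors lie side by side; origin at the centre of its underside.
- inj1: Loose steel fuel injector, 0.17 kg, may be absent: eight-sided body 22 mm across flats (24 mm corners), x = -65 to +55 mm, thin nose (10 mm dia.) to x = +83 mm, thin brass stub (8 mm) to x = -73 mm. Origin on its axis near the middle, x along its length. Lies on a flat, axis 11 mm above what it lies on. Either end may point either way.
- inj2: Loose steel fuel injector, 0.17 kg, may be absent: eight-sided body 22 mm across flats (24 mm corners), x = -65 to +55 mm, thin nose (10 mm dia.) to x = +83 mm, thin brass stub (8 mm) to x = -73 mm. Origin on its axis near the middle, x along its length. Lies on a flat, axis 11 mm above what it lies on. Either end may point either way.
- inj3: Loose steel fuel injector, 0.17 kg, may be absent: eight-sided body 22 mm across flats (24 mm corners), x = -65 to +55 mm, thin nose (10 mm dia.) to x = +83 mm, thin brass stub (8 mm) to x = -73 mm. Origin on its axis near the middle, x along its length. Lies on a flat, axis 11 mm above what it lies on. Either end may point either way.
- inj4: Loose steel fuel injector, 0.17 kg, may be absent: eight-sided body 22 mm across flats (24 mm corners), x = -65 to +55 mm, thin nose (10 mm dia.) to x = +83 mm, thin brass stub (8 mm) to x = -73 mm. Origin on its axis near the middle, x along its length. Lies on a flat, axis 11 mm above what it lies on. Either end may point either way.
- spanner: Loose steel spanner, 170 mm long, lying flat on the bench deck; handle 17 mm wide and 7 mm thick, heads 38 mm wide, 8 mm thick; origin at mid length on the underside, x axis along its length, z up.
- tooltray: Fixed grey open tool tray, 130 mm in x, 220 mm in y, 30 mm high, walls and floor about 4 mm; origin at the centre of its underside.
- oilcan: Bystander: grey can, 70 mm diameter, 130 mm high; leave alone.
- cup: Bystander: aluminium cup, 70 mm diameter, 80 mm high; leave alone.
- carton: Bystander: cardboard box 100 by 140 by 50 mm; leave alone.
There are look-alikes about, which are no part of the job. Leave any brown or orange look-alike of the inj4 alone. Of the things shaped like the spanner, the steel one is meant.

How it is judged:
On the way, in this order (a step that is already met when the one before it is completed fails the run):
1. with the tray still on the loading deck, the bar is swung out of the way, the spanner lies in the tool tray and every injector lies in a place of the tray (y of tray_nose in the frame of deck above -0.16 m and value of joint bar above 1.2 rad and x of spanner in the frame of tooltray between -0.055 and 0.055 m and y of spanner in the frame of tooltray between -0.1 and 0.1 m and z of spanner in the frame of tooltray between -0.006 and 0.018 m and angle between spanner's own z axis and vertical below 0.3 rad and x of inj1 in the frame of tray between -0.022 and 0.022 m and z of inj1 in the frame of tray between 0.0205 and 0.0305 m and angle between the x axis of each of inj1, inj2, inj3, inj4 and the x axis of tray, either way round below 0.12 rad and (y of inj1 in the frame of tray between 0.059 and 0.079 m or y of inj1 in the frame of tray between 0.013 and 0.033 m or y of inj1 in the frame of tray between -0.033 and -0.013 m or y of inj1 in the frame of tray between -0.079 and -0.059 m) and x of inj2 in the frame of tray between -0.022 and 0.022 m and z of inj2 in the frame of tray between 0.0205 and 0.0305 m and (y of inj2 in the frame of tray between 0.059 and 0.079 m or y of inj2 in the frame of tray between 0.013 and 0.033 m or y of inj2 in the frame of tray between -0.033 and -0.013 m or y of inj2 in the frame of tray between -0.079 and -0.059 m) and x of inj3 in the frame of tray between -0.022 and 0.022 m and z of inj3 in the frame of tray between 0.0205 and 0.0305 m and (y of inj3 in the frame of tray between 0.059 and 0.079 m or y of inj3 in the frame of tray between 0.013 and 0.033 m or y of inj3 in the frame of tray between -0.033 and -0.013 m or y of inj3 in the frame of tray between -0.079 and -0.059 m) and x of inj4 in the frame of tray between -0.022 and 0.022 m and z of inj4 in the frame of tray between 0.0205 and 0.0305 m and (y of inj4 in the frame of tray between 0.059 and 0.079 m or y of inj4 in the frame of tray between 0.013 and 0.033 m or y of inj4 in the frame of tray between -0.033 and -0.013 m or y of inj4 in the frame of tray between -0.079 and -0.059 m)), for 0.2 s.
2. the tray is home against the stop on the bench deck with every injector in a place (y of tray_nose in the frame of stand below -0.12 m and x of tray_nose in the frame of stand between -0.02 and 0.02 m and angle between the y axis of tray and the y axis of stand, either way round below 0.1 rad and z of tray_nose in the frame of stand between 0.036 and 0.044 m and x of inj1 in the frame of tray between -0.022 and 0.022 m and z of inj1 in the frame of tray between 0.0205 and 0.0305 m and angle between the x axis of each of inj1, inj2, inj3, inj4 and the x axis of tray, either way round below 0.12 rad and (y of inj1 in the frame of tray between 0.059 and 0.079 m or y of inj1 in the frame of tray between 0.013 and 0.033 m or y of inj1 in the frame of tray between -0.033 and -0.013 m or y of inj1 in the frame of tray between -0.079 and -0.059 m) and x of inj2 in the frame of tray between -0.022 and 0.022 m and z of inj2 in the frame of tray between 0.0205 and 0.0305 m and (y of inj2 in the frame of tray between 0.059 and 0.079 m or y of inj2 in the frame of tray between 0.013 and 0.033 m or y of inj2 in the frame of tray between -0.033 and -0.013 m or y of inj2 in the frame of tray between -0.079 and -0.059 m) and x of inj3 in the frame of tray between -0.022 and 0.022 m and z of inj3 in the frame of tray between 0.0205 and 0.0305 m and (y of inj3 in the frame of tray between 0.059 and 0.079 m or y of inj3 in the frame of tray between 0.013 and 0.033 m or y of inj3 in the frame of tray between -0.033 and -0.013 m or y of inj3 in the frame of tray between -0.079 and -0.059 m) and x of inj4 in the frame of tray between -0.022 and 0.022 m and z of inj4 in the frame of tray between 0.0205 and 0.0305 m and (y of inj4 in the frame of tray between 0.059 and 0.079 m or y of inj4 in the frame of tray between 0.013 and 0.033 m or y of inj4 in the frame of tray between -0.033 and -0.013 m or y of inj4 in the frame of tray between -0.079 and -0.059 m)), for 0.2 s.
At the end, for the whole second after the job is handed in: Tray flat on the bench deck, lip within 10 mm of the stop, 20 mm of mid line, 0.1 rad of straight; each injector in a place (10 mm along, 22 mm across the tray, 0.12 rad of crosswise); spanner flat in the tool tray; bar closed behind the tray (below 0.15 rad); all at rest (all of step 2 and x of spanner in the frame of tooltray between -0.055 and 0.055 m and y of spanner in the frame of tooltray between -0.1 and 0.1 m and z of spanner in the frame of tooltray between -0.006 and 0.018 m and angle between spanner's own z axis and vertical below 0.3 rad and value of joint bar below 0.15 rad and velocity of joint bar between -0.05 and 0.05 rad/s and linear speed of each of tray, spanner, inj1, inj2, inj3, inj4 below 0.02 m/s); the robot touches nothing.
It fails at once if an end of the tray dips more than 8 mm below the decks' tops (z of any of tray_nose, tray_tail in the frame of stand below 0.032 m).
It fails at once if the tray is lifted: an end rises more than 20 mm above the decks (z of any of tray_nose, tray_tail in the frame of stand above 0.06 m).
It fails at once if a bystander (can, cup, box) is moved more than 40 mm (distance of any of oilcan, cup, carton from where it was at the start of the episode above 0.04 m).
Of inj1, inj2, inj3, inj4 only 2 to 4 are there at a start; the rules pass over those that are not, and their reading is None.
At some moment in a run one of inj1, inj2, inj3, inj4, spanner may be knocked a few centimetres aside while the robot is not near it.
Once in a run the grip may slacken for a moment while it holds something.
It also fails if it takes over 210 s, if anything falls off the work surface, if the arm or the gripper's body presses on something with over 40 N, if the wrist force passes 120 N, or if a joint passes its speed limit or range.

## Working session

There is one attempt and no reset: what is moved stays moved. The work goes in short steps, Python scripts to look and compute and a shell command to move; the robot and the scene stay as the last step left them, time stands still between calls to the robot, and variables do not carry over. Pictures are saved under pics/ and viewed, about 12 in all and at most 16, crops included, and the job is handed in when it is done.

```bash
ls; mkdir -p pics; cat > h.py <<'E'
import numpy as np, cv2
from scipy.spatial.transform import Rotation as R
from bench import monitor, imaging, order, spotter, ctrl
def rot(q): return R.from_quat([q[1],q[2],q[3],q[0]])
def cam(n,save=None):
    c=imaging.camera(n)
    if save: cv2.imwrite('pics/'+save,c['img'][:,:,::-1])
    return c
def W(c,p): return rot(c['orientation']).apply(p)+np.array(c['origin'])
def f(c): return c['img'].shape[0]/2/np.tan(np.radians(c['vfov']/2))
def px(c,w):
    p=rot(c['orientation']).inv().apply(np.array(w)-c['origin']); return np.array([c['cx']+f(c)*p[0]/p[2],c['cy']+f(c)*p[1]/p[2]])
def onz(c,u,v,z):
    d=rot(c['orientation']).apply([(u-c['cx'])/f(c),(v-c['cy'])/f(c),1]); o=np.array(c['origin']); return o+d*(z-o[2])/d[2]
def show(c,n,things,fn='tip_of',mn=0.2):
    for t in things:
        for d in getattr(spotter,fn)(n,t):
            if d['confidence']>=mn:
                w=W(c,d['at']); print(t,fn,round(d['confidence'],2),w.round(3),px(c,w).round(0))
E
python3 - <<'E'
from h import *
for n in ['top','side']:
    c=cam(n,n+'0.png'); print(n,c['vfov'],c['cx'],c['cy'],np.round(c['origin'],3),rot(c['orientation']).as_matrix().round(2).tolist())
    show(c,n,['stand','deck','tray','tray_handle','tray_nose','tray_tail','bar_hinge','bar_knob','mat','inj1','spanner','tooltray','oilcan','cup','carton'])
print(monitor.get_obs())
E
```

```text
pics
top 54.64836877277446 317.19665918974374 203.3304460373531 [0.435 0.007 1.329] [[0.02, -1.0, 0.06], [-1.0, -0.03, -0.01], [0.01, -0.06, -1.0]]
stand tip_of 0.87 [ 0.438 -0.235 -0.   ] [384. 228.]
stand tip_of 0.64 [0.653 0.055 0.016] [301. 162.]
deck tip_of 0.56 [0.428 0.161 0.043] [267. 227.]
tray tip_of 0.91 [0.433 0.159 0.039] [268. 226.]
tray_handle tip_of 0.9 [0.426 0.285 0.084] [227. 227.]
tray_handle tip_of 0.49 [ 0.544 -0.089  0.094] [344. 193.]
tray_handle tip_of 0.45 [ 0.437 -0.234  0.001] [384. 228.]
tray_handle tip_of 0.36 [0.435 0.091 0.064] [288. 226.]
tray_nose tip_of 0.61 [0.434 0.061 0.04 ] [297. 227.]
tray_nose tip_of 0.59 [0.432 0.231 0.069] [245. 226.]
tray_tail tip_of 0.74 [0.427 0.264 0.037] [236. 227.]
bar_hinge tip_of 0.6 [ 0.543 -0.089  0.094] [345. 193.]
bar_knob tip_of 0.68 [ 0.433 -0.065  0.093] [336. 228.]
mat tip_of 0.78 [ 0.655  0.106 -0.001] [287. 162.]
mat tip_of 0.53 [0.651 0.242 0.012] [247. 162.]
inj1 tip_of 0.82 [0.651 0.242 0.014] [247. 162.]
inj1 tip_of 0.82 [0.847 0.055 0.009] [303. 107.]
inj1 tip_of 0.81 [ 0.662 -0.032  0.014] [327. 161.]
[... 2002 characters left out ...]
.421  0.494 -0.003] [285. 383.]
{'time_s': 1.6, 'q': array([-1.44628665e+00,  1.80824650e-01,  1.60697608e+00,  1.52933282e-05,
        1.35378543e+00, -2.06298536e-01]), 'dq': array([ 0.00111896,  0.00085738,  0.0007394 ,  0.00037422, -0.00079443,
       -0.0001182 ]), 'joint_efforts': array([-2.27180493e-05, -4.44841540e+01, -3.51667249e+01, -3.10284577e-04,
        8.52517533e-04,  2.40362721e-05]), 'eef_pos': array([ 0.18679003, -0.54384602,  0.23128616]), 'eef_rot': array([3.54854042e-06, 9.86352171e-01, 1.64649311e-01, 7.32837188e-06]), 'wrist_force': array([-0.02165172, -0.13777294, -0.32187269]), 'torque': array([-0.06984379, -0.0043717 , -0.04305491]), 'opening': 0.9982603238945451}
```

View pics/top0.png

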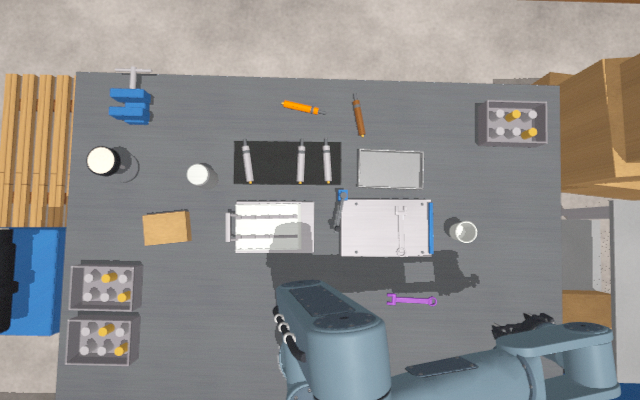

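View pics/side0.png

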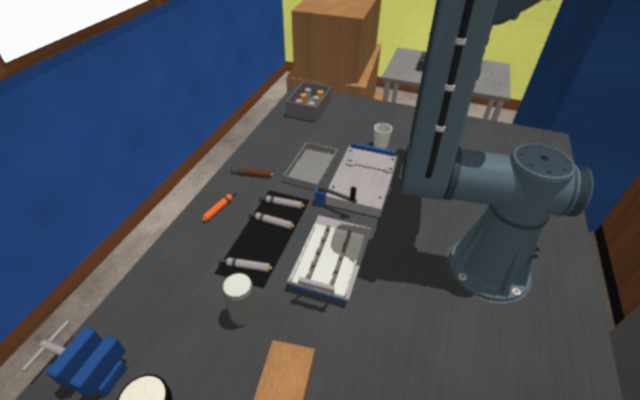

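The top picture shows three steel injectors on the black mat at about (248,162), (301,162) and (327,161). Orange and brown look-alikes lie off the mat at (302,107) and (358,116). The steel spanner is on the bench deck at (402,230) and a purple look-alike at (411,299). The bar is nearly closed, running from (343,193) to (336,225). I choose the three grey injectors and the steel spanner, and check them in one enlarged crop.

```bash
python3 - <<'E'
from h import *
c=cam('top'); im=c['img']
x0,y0=200,130
cv2.imwrite('pics/crop1.png',cv2.resize(im[y0:265,x0:445],None,fx=3.2,fy=3.2,interpolation=cv2.INTER_CUBIC)[:,:,::-1])
g=im.max(2).astype(int)
def pca(u0,v0,u1,v1,thr,z,hi=999):
    m=np.zeros(g.shape,np.uint8); m[v0:v1,u0:u1]=((g[v0:v1,u0:u1]>thr)&(g[v0:v1,u0:u1]<hi)); 
    n,l,s,ce=cv2.connectedComponentsWithStats(m); k=1+np.argmax(s[1:,4]); v,u=np.where(l==k)
    P=np.array([onz(c,a,b,z) for a,b in zip(u,v)])[:,:2]; mu=P.mean(0); w,e=np.linalg.eigh(np.cov(P.T)); d=e[:,1]*np.sign(e[0,1])
    t=(P-mu)@d; print('n',s[k,4],'centroid',mu.round(4),'yaw',round(np.degrees(np.arctan2(d[1],d[0])),1),'len',t.min().round(3),t.max().round(3),'mid',(mu+d*(t.min()+t.max())/2).round(4))
for u in (248,301,327): pca(u-12,136,u+12,190,90,0.016)
print([px(c,p).round() for p in [(0.43,-0.285,0.045),(0.434,0.159,0.04)]])
for n in ['top','side']:
    c2=cam(n); show(c2,n,['tray','tray_handle','tray_nose','tray_tail','place1','place2','place3','place4','spanner','bar_knob'],mn=.4)
E
```

```text
n 570 centroid [0.6439 0.2384] yaw 3.7 len -0.089 0.097 mid [0.6479 0.2387]
n 437 centroid [0.6776 0.0578] yaw 0.5 len -0.096 0.067 mid [0.6633 0.0576]
n 438 centroid [ 0.681  -0.0317] yaw 3.2 len -0.097 0.067 mid [ 0.6659 -0.0325]
[array([402., 230.]), array([268., 226.])]
tray tip_of 0.92 [0.429 0.158 0.042] [268. 227.]
tray_handle tip_of 0.63 [0.427 0.283 0.088] [227. 227.]
tray_nose tip_of 0.72 [0.433 0.058 0.039] [298. 227.]
tray_tail tip_of 0.63 [0.422 0.265 0.039] [236. 229.]
place1 tip_of 0.94 [0.429 0.183 0.058] [260. 227.]
place1 tip_of 0.91 [0.431 0.135 0.067] [274. 227.]
place1 tip_of 0.89 [0.432 0.231 0.066] [245. 226.]
place1 tip_of 0.59 [0.432 0.091 0.068] [288. 227.]
place2 tip_of 0.94 [0.429 0.183 0.058] [260. 227.]
place2 tip_of 0.91 [0.431 0.135 0.067] [274. 227.]
place2 tip_of 0.89 [0.432 0.231 0.066] [245. 226.]
place2 tip_of 0.59 [0.432 0.091 0.068] [288. 227.]
place3 tip_of 0.94 [0.429 0.183 0.058] [260. 227.]
place3 tip_of 0.91 [0.431 0.135 0.067] [274. 227.]
place3 tip_of 0.89 [0.432 0.231 0.066] [245. 226.]
place3 tip_of 0.59 [0.432 0.091 0.068] [288. 227.]

[... 1092 characters left out ...]
227 0.066] [322. 273.]
place2 tip_of 0.57 [0.435 0.18  0.064] [325. 259.]
place3 tip_of 0.91 [0.43  0.134 0.067] [332. 246.]
place3 tip_of 0.91 [0.433 0.089 0.069] [336. 234.]
place3 tip_of 0.78 [0.428 0.227 0.066] [322. 273.]
place3 tip_of 0.57 [0.435 0.18  0.064] [325. 259.]
place4 tip_of 0.91 [0.43  0.134 0.067] [332. 246.]
place4 tip_of 0.91 [0.433 0.089 0.069] [336. 234.]
place4 tip_of 0.78 [0.428 0.227 0.066] [322. 273.]
place4 tip_of 0.57 [0.435 0.18  0.064] [325. 259.]
spanner tip_of 0.72 [ 0.43  -0.287  0.04 ] [369. 166.]
spanner tip_of 0.66 [ 0.43  -0.492  0.002] [381. 144.]
bar_knob tip_of 0.74 [0.428 0.228 0.067] [322. 273.]
bar_knob tip_of 0.56 [ 0.435 -0.07   0.098] [352. 192.]
```

View pics/crop1.png

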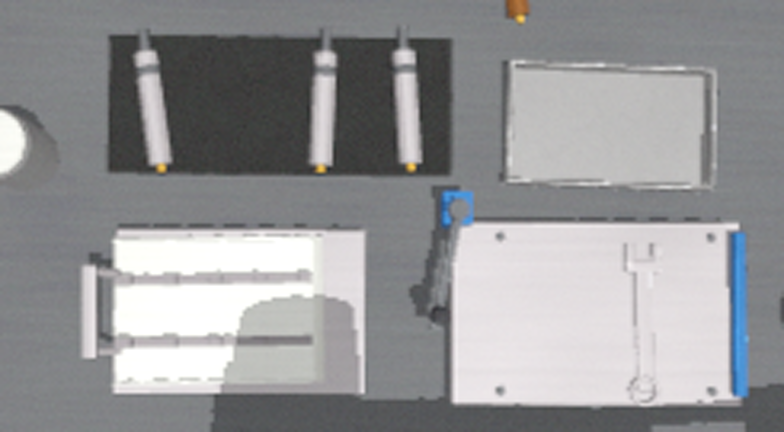

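The crop confirms it: three grey injectors with their noses towards +x, stubs at crop (162,168), (320,168) and (411,168). The steel spanner is at (642,320), and the bar runs from (458,205) to the knob at (437,315). First I move above the knob.

```bash
python3 -m pendant '[[[28,54,0,-5,40],[28,54,0,-5,40],[28,54,0,-5,40],[28,54,0,-5,40],[28,54,0,-5,40],[28,54,0,-5,40],[28,54,0,-5,40],[28,54,0,-5,40]]]'; python3 -m pendant '[[[11,22,-25,0,40],[11,22,-25,0,40],[0,0,0,0,40],[0,0,0,0,40]]]'
```

```text
time_s: 3.75
eef_pos: [0.4115, -0.1101, 0.2318]
eef_rot: [0.0, 0.983, -0.184, 0.001]
wrist_force: [0.7, -1.5, 0.4]
opening: 0.464
time_s: 4.25
eef_pos: [0.433, -0.0684, 0.182]
eef_rot: [0.0, 0.983, -0.182, 0.0]
wrist_force: [0.5, -0.3, 0.3]
opening: 0.469
```

```bash
python3 -m pendant '[[[0,0,-32,0,40],[0,0,-32,0,40],[0,0,-32,0,40],[0,0,0,0,30],[0,0,0,0,30]]]'; python3 - <<'E'
from h import *
c=cam('side','s1.png'); show(c,'side',['bar_knob','bar_hinge'],mn=.4)
v,u=px(c,(0.434,-0.067,0.095))[::-1].astype(int)
cv2.imwrite('pics/s1c.png',cv2.resize(c['img'][v-60:v+60,u-80:u+80],None,fx=4,fy=4)[:,:,::-1])
E
```

```text
time_s: 4.88
eef_pos: [0.4338, -0.069, 0.0869]
eef_rot: [0.0, 0.983, -0.183, 0.001]
wrist_force: [-0.1, -0.4, -0.3]
opening: 0.347
bar_knob tip_of 0.51 [ 0.434 -0.066  0.098] [352. 193.]
bar_hinge tip_of 0.58 [ 0.544 -0.087  0.103] [320. 179.]
```

View pics/s1c.png

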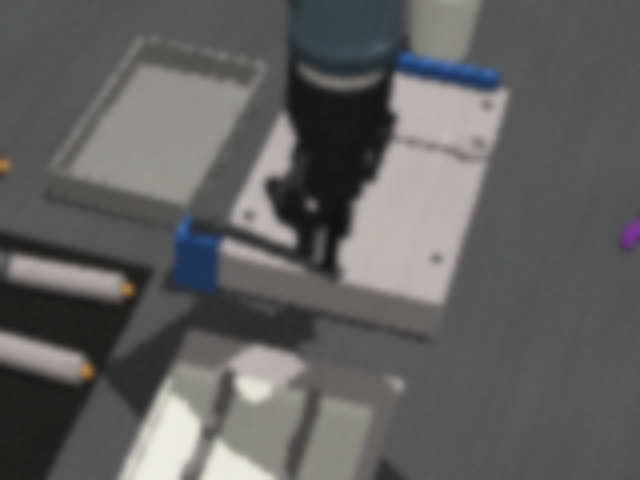

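The knob at crop (320,240) is between the fingers. I now swing it along the arc, caged loosely.

```bash
python3 -m pendant '[[[8,23,0,-7,30],[14,24,0,-8,30],[19,19,0,-8,30],[18,12,0,-8,30],[21,8,0,-8,30],[22,4,0,-6,30],[5,0,0,0,30],[0,0,0,0,30]]]'; python3 - <<'E'
from h import *
for n in ['top','side']:
    c=cam(n); show(c,n,['bar_knob','bar_hinge'],mn=.4)
E
```

```text
time_s: 6.02
eef_pos: [0.5398, 0.022, 0.0857]
eef_rot: [-0.0, 0.839, -0.544, 0.0]
wrist_force: [0.1, -0.2, -0.6]
opening: 0.351
bar_knob tip_of 0.6 [0.433 0.091 0.069] [288. 227.]
bar_hinge tip_of 0.94 [ 0.542 -0.086  0.096] [343. 194.]
bar_knob tip_of 0.55 [0.539 0.023 0.095] [310. 204.]
bar_knob tip_of 0.53 [0.432 0.088 0.069] [337. 234.]
bar_hinge tip_of 0.9 [ 0.547 -0.088  0.1  ] [320. 180.]
```

```bash
python3 -m pendant '[[[0,0,40,0,34],[0,0,40,0,34],[0,0,40,4,34],[-14,-38,0,8,40],[-14,-38,0,8,40],[-14,-38,0,8,40],[-14,-38,0,8,40],[-14,-38,0,8,40]]]';  python3 -m pendant '[[[-14,-38,0,8,40],[-14,-38,0,8,40],[-11,-40,0,6,40],[0,0,0,0,40],[0,0,0,0,40]]]'; python3 - <<'E'
from h import *
for n in ['top','side']:
    c=cam(n,n+'2.png'); show(c,n,['bar_knob','spanner'],mn=.4)
im=c['img'];u,v=px(c,(0.43,-0.28,0.05)).astype(int)
cv2.imwrite('pics/s2c.png',cv2.resize(im[v-70:v+50,u-80:u+80],None,fx=4,fy=4)[:,:,::-1])
E
```

```text
time_s: 7.32
eef_pos: [0.469, -0.169, 0.2054]
eef_rot: [0.0, 0.982, -0.189, 0.0]
wrist_force: [0.3, -0.0, -0.0]
opening: 0.47
time_s: 7.95
eef_pos: [0.4305, -0.2834, 0.2051]
eef_rot: [-0.0, 1.0, -0.001, -0.0]
wrist_force: [0.8, 0.7, 0.3]
opening: 0.468
bar_knob tip_of 0.57 [0.539 0.024 0.092] [309. 194.]
spanner tip_of 0.64 [ 0.423 -0.28   0.036] [399. 232.]
spanner tip_of 0.51 [ 0.428 -0.286  0.041] [369. 166.]
spanner tip_of 0.5 [0.424 0.28  0.085] [316. 285.]
spanner tip_of 0.4 [0.438 0.055 0.042] [338. 232.]
```

View pics/s2c.png

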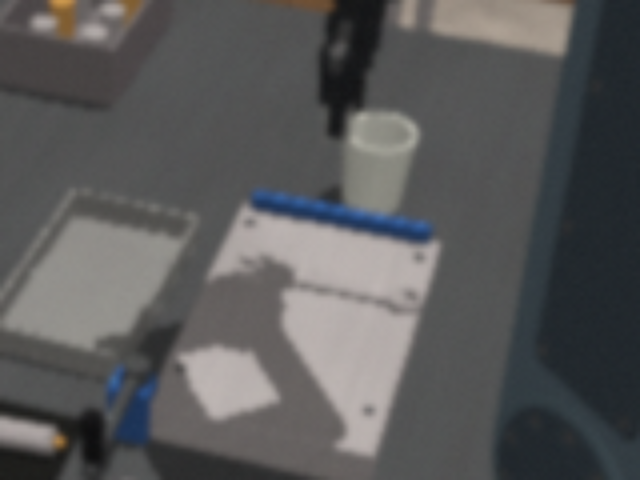

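```bash
python3 - <<'E'
from h import *
c=cam('side');u,v=px(c,(0.43,-0.28,0.05)).astype(int)
for a,b in [(290,283),(390,297),(268,268),(405,301)]: print(onz(c,u-80+a/4,v-70+b/4,0.045).round(4))
E
```

```text
[ 0.4581 -0.273   0.045 ]
[ 0.3701 -0.2846  0.045 ]
[ 0.4825 -0.2871  0.045 ]
[ 0.3565 -0.2837  0.045 ]
```

```bash
python3 -m pendant '[[[0,-1,-50,0,40],[0,0,-50,0,40],[0,0,-40,0,40],[0,0,-19,0,40],[0,0,0,0,40],[0,0,0,0,0],[0,0,0,0,0],[0,0,0,0,0]]]'; python3 -m pendant '[[[0,0,0,0,0],[0,0,0,0,0]]]'
```

```text
time_s: 9.3
eef_pos: [0.4313, -0.2853, 0.0473]
eef_rot: [0.001, 1.0, -0.0, 0.001]
wrist_force: [-0.1, 0.7, 0.3]
opening: 0.0
time_s: 9.55
eef_pos: [0.4312, -0.2853, 0.0471]
eef_rot: [0.0, 1.0, -0.0, 0.0]
wrist_force: [-0.6, 0.5, 5.8]
opening: -0.003
```

```bash
python3 -m pendant '[[[0,0,8,0,40],[0,0,0,0,40],[0,0,0,0,40],[0,0,-13,0,40],[0,0,0,0,40],[0,0,0,0,40]]]';python3 -m pendant '[[[0,0,0,0,10],[0,0,0,0,10],[0,0,0,0,10],[0,0,0,0,10]]]'
```

```text
time_s: 10.3
eef_pos: [0.4305, -0.2846, 0.0408]
eef_rot: [-0.0, 1.0, -0.0, -0.0]
wrist_force: [-0.6, -0.1, -0.3]
opening: 0.468
time_s: 10.8
eef_pos: [0.431, -0.2851, 0.0417]
eef_rot: [0.0, 1.0, -0.0, 0.0]
wrist_force: [-0.9, -0.1, 3.9]
opening: 0.169
```

```bash
python3 -m pendant '[[[0,0,0,0,0],[0,0,0,0,0],[0,0,20,0,0],[0,0,40,0,0],[0,0,40,0,0],[0,0,0,0,0]]]';python3 - <<'E'
from h import *
for n in ['top','side']:
    c=cam(n); show(c,n,['spanner','tooltray'],mn=.4)
im=c['img'];u,v=px(c,(0.43,-0.28,0.12)).astype(int)
cv2.imwrite('pics/s3c.png',cv2.resize(im[v-60:v+60,u-80:u+80],None,fx=4,fy=4)[:,:,::-1])
E
```

```text
time_s: 11.55
eef_pos: [0.4323, -0.2863, 0.1441]
eef_rot: [0.002, 1.0, -0.0, 0.002]
wrist_force: [0.4, -0.5, -1.8]
opening: 0.173
spanner tip_of 0.53 [ 0.423 -0.278  0.143] [406. 233.]
tooltray tip_of 0.94 [ 0.635 -0.247  0.002] [388. 171.]
spanner tip_of 0.75 [ 0.428 -0.285  0.138] [372. 144.]
tooltray tip_of 0.88 [ 0.641 -0.251 -0.002] [310. 168.]
```

View pics/s3c.png

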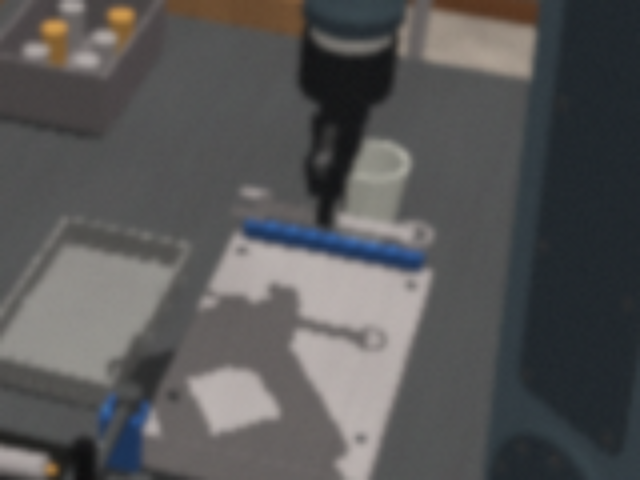

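The side crop shows the spanner held level at about (340,215), clear of the deck. I carry it to the tool tray and turn it lengthways.

```bash
python3 -m pendant '[[[20,3,0,10,0],[23,4,0,10,0],[23,4,0,10,0],[23,4,0,10,0],[23,4,0,10,0],[23,4,0,10,0],[23,4,0,10,0],[23,4,0,10,0]]]';python3 -m pendant '[[[24,5,0,10,0],[0,0,0,0,0],[0,0,-40,0,0],[0,0,-40,0,0],[0,0,-30,0,0],[0,0,0,0,0]]]'; python3 - <<'E'
from h import *
for n in ['top','side']:
    c=cam(n); show(c,n,['spanner','tooltray'],mn=.4)
E
```

```text
time_s: 12.85
eef_pos: [0.6119, -0.2533, 0.1396]
eef_rot: [-0.001, 0.764, 0.645, -0.0]
wrist_force: [0.1, -0.9, -1.0]
opening: 0.169
time_s: 13.6
eef_pos: [0.6322, -0.2475, 0.0272]
eef_rot: [-0.004, 0.708, 0.706, -0.001]
wrist_force: [-0.1, 0.3, -1.4]
opening: 0.173
spanner tip_of 0.59 [ 0.198 -0.328  0.002] [411. 299.]
tooltray tip_of 0.73 [ 0.637 -0.245 -0.   ] [388. 170.]
tooltray tip_of 0.51 [ 0.42   0.494 -0.001] [171. 227.]
spanner tip_of 0.63 [ 0.64  -0.256  0.029] [311. 161.]
tooltray tip_of 0.9 [ 0.639 -0.249  0.003] [311. 168.]
```

```bash
python3 -m pendant '[[[0,0,-10,0,0],[0,0,-9,0,0],[0,0,0,0,0],[0,0,0,0,30],[0,0,0,0,34],[0,0,0,0,34],[0,0,60,0,34],[0,0,60,0,34]]]'; python3 -m pendant '[[[-5,25,50,-10,45],[-5,30,0,-10,45],[0,30,0,-10,45],[0,30,0,-10,45],[0,30,0,-10,45],[10,30,0,-10,45],[10,20,0,-10,45],[10,20,0,-10,45]]]'; python3 - <<'E'
from h import *
for n in ['top','side']:
    c=cam(n,n+'4.png'); show(c,n,['spanner','tooltray','inj1'],mn=.4)
E
```

```text
time_s: 14.9
eef_pos: [0.6352, -0.2485, 0.1328]
eef_rot: [-0.001, 0.707, 0.707, -0.0]
wrist_force: [0.2, -0.7, 0.8]
opening: 0.396
time_s: 15.9
eef_pos: [0.6561, -0.033, 0.1827]
eef_rot: [0.0, 0.996, 0.084, 0.0]
wrist_force: [0.1, -0.1, -0.0]
opening: 0.529
spanner tip_of 0.78 [ 0.194 -0.329  0.002] [411. 300.]
spanner tip_of 0.53 [ 0.61  -0.266  0.003] [394. 178.]
tooltray tip_of 0.93 [ 0.637 -0.248  0.001] [389. 170.]
inj1 tip_of 0.73 [0.651 0.24  0.015] [247. 162.]
inj1 tip_of 0.62 [ 0.66  -0.03   0.017] [326. 161.]
inj1 tip_of 0.61 [0.846 0.057 0.01 ] [302. 107.]
inj1 tip_of 0.4 [ 0.818 -0.138  0.014] [358. 116.]
spanner tip_of 0.73 [ 0.195 -0.332  0.005] [435. 181.]
spanner tip_of 0.47 [ 0.617 -0.273  0.003] [319. 165.]
tooltray tip_of 0.74 [ 0.64  -0.25   0.001] [310. 168.]
inj1 tip_of 0.79 [0.652 0.052 0.014] [273. 220.]
inj1 tip_of 0.7 [ 0.824 -0.144  0.014] [252. 171.]
inj1 tip_of 0.63 [ 0.656 -0.032  0.019] [283. 201.]
inj1 tip_of 0.58 [0.646 0.236 0.015] [247. 264.]
inj1 tip_of 0.51 [0.844 0.054 0.018] [219. 205.]
```

View pics/side4.png

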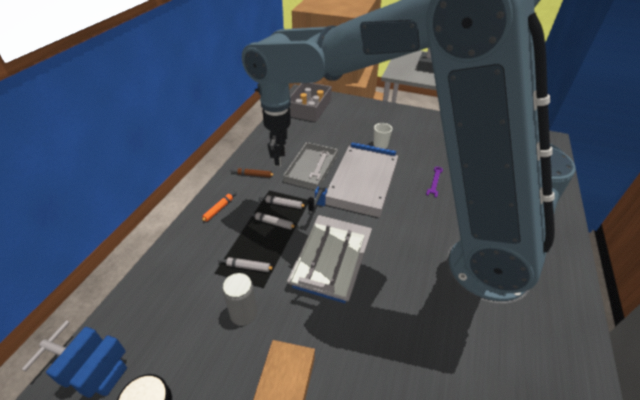

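The spanner lies in the tool tray at (317,165), shifted slightly, and the three injectors are undisturbed. The nearest one is first, to place 1.

```bash
python3 -m pendant '[[[2,2,-50,-6,45],[0,0,-50,0,45],[0,0,-40,0,45],[0,0,-25,0,45],[0,0,-10,0,45],[0,0,0,0,45],[0,0,0,0,0],[0,0,0,0,0]]]'; python3 -m pendant '[[[0,0,0,0,0],[0,0,0,0,0],[0,0,0,0,0]]]'
```

```text
time_s: 17.3
eef_pos: [0.6592, -0.0322, 0.0093]
eef_rot: [0.0, 0.999, 0.035, 0.002]
wrist_force: [-1.5, -0.5, 4.1]
opening: 0.235
time_s: 17.68
eef_pos: [0.6593, -0.0323, 0.0094]
eef_rot: [0.001, 0.999, 0.035, 0.002]
wrist_force: [-0.5, -1.0, 6.7]
opening: 0.236
```

```bash
python3 -m pendant '[[[0,0,20,0,0],[0,0,50,0,0],[0,0,60,0,0],[0,0,20,0,0],[-33,37,0,-1,0],[-33,37,0,-1,0],[-33,37,0,0,0],[-33,37,0,0,0]]]'; python3 -m pendant '[[[-33,37,0,0,0],[-33,37,0,0,0],[-31,38,0,0,0],[0,0,-35,0,0],[0,0,-20,0,0],[0,0,0,0,0]]]'; python3 - <<'E'
from h import *
print(monitor.get_obs()['wrist_force'])
for n in ['side','top']:
    c=cam(n,n+'5.png'); show(c,n,['inj1','tray'],mn=.4)
im=c['img'];u,v=px(c,(0.43,0.2,0.06)).astype(int)
cv2.imwrite('pics/s5c.png',cv2.resize(im[v-60:v+60,u-80:u+80],None,fx=4,fy=4)[:,:,::-1])
E
```

```text
time_s: 18.68
eef_pos: [0.5238, 0.1173, 0.1568]
eef_rot: [-0.0, 1.0, 0.017, -0.001]
wrist_force: [-0.2, 0.9, -1.2]
opening: 0.235
time_s: 19.42
eef_pos: [0.4266, 0.2278, 0.1006]
eef_rot: [0.001, 1.0, 0.017, -0.002]
wrist_force: [0.3, 0.2, -1.3]
opening: 0.236
[ 0.29010417  0.23877102 -1.3488312 ]
inj1 tip_of 0.89 [0.649 0.235 0.017] [246. 263.]
inj1 tip_of 0.77 [0.426 0.231 0.107] [322. 264.]
inj1 tip_of 0.76 [0.652 0.05  0.014] [273. 219.]
inj1 tip_of 0.73 [0.844 0.053 0.015] [219. 205.]
inj1 tip_of 0.54 [ 0.823 -0.144  0.016] [253. 171.]
tray tip_of 0.84 [0.431 0.157 0.041] [329. 258.]
inj1 tip_of 0.76 [ 0.819 -0.142  0.012] [359. 116.]
inj1 tip_of 0.7 [0.652 0.244 0.01 ] [246. 162.]
inj1 tip_of 0.62 [0.653 0.055 0.016] [301. 162.]
inj1 tip_of 0.6 [0.432 0.23  0.072] [245. 226.]
inj1 tip_of 0.5 [0.847 0.059 0.008] [302. 107.]
tray tip_of 0.75 [0.432 0.158 0.041] [268. 226.]
```

View pics/side5.png

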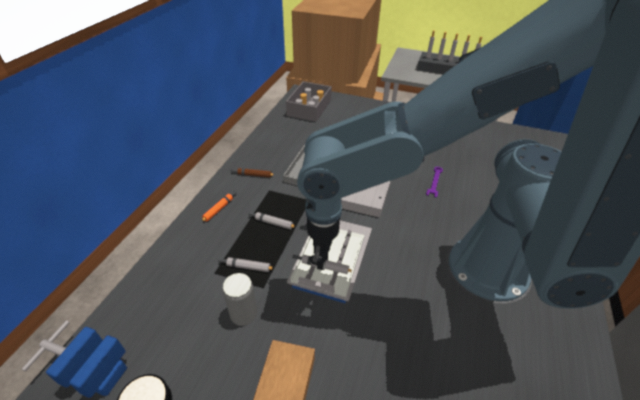

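```bash
python3 -m pendant '[[[3,0,-15,0,0],[0,0,-10,0,0],[0,0,-8,0,0],[0,0,-5,0,0],[0,0,-2,0,0],[0,0,0,0,0]]]'
```

```text
time_s: 20.48
eef_pos: [0.4318, 0.2282, 0.0623]
eef_rot: [0.0, 1.0, 0.017, -0.0]
wrist_force: [1.6, 0.0, -1.7]
opening: 0.237
```

```bash
python3 -m pendant '[[[0,0,-2,0,0],[0,0,0,0,0]]]'; python3 -m pendant '[[[0,0,0,0,26],[0,0,0,0,32],[0,0,0,0,32],[0,0,20,0,32],[0,0,40,0,32],[0,0,50,0,32]]]';  python3 - <<'E'
from h import *
for n in ['side','top']:
    c=cam(n,n+'6.png'); show(c,n,['inj1','tray'],mn=.4)
    if n=='side':
        im=c['img'];u,v=px(c,(0.43,0.18,0.06)).astype(int)
        cv2.imwrite('pics/s6c.png',cv2.resize(im[v-60:v+60,u-80:u+80],None,fx=4,fy=4)[:,:,::-1])
E
```

```text
time_s: 20.72
eef_pos: [0.4319, 0.2282, 0.0604]
eef_rot: [-0.0, 1.0, 0.017, 0.0]
wrist_force: [0.1, -0.4, -2.7]
opening: 0.237
time_s: 21.48
eef_pos: [0.4309, 0.2279, 0.1706]
eef_rot: [0.0, 1.0, 0.017, -0.001]
wrist_force: [1.1, -0.2, 0.1]
opening: 0.381
inj1 tip_of 0.78 [0.429 0.232 0.067] [321. 274.]
inj1 tip_of 0.74 [0.427 0.265 0.04 ] [317. 290.]
inj1 tip_of 0.59 [ 0.825 -0.144  0.013] [252. 171.]
inj1 tip_of 0.55 [0.651 0.052 0.015] [273. 220.]
inj1 tip_of 0.53 [0.847 0.053 0.014] [219. 205.]
tray tip_of 0.59 [0.431 0.156 0.036] [329. 259.]
inj1 tip_of 0.8 [0.845 0.056 0.006] [302. 108.]
inj1 tip_of 0.69 [0.656 0.056 0.016] [301. 162.]
inj1 tip_of 0.63 [0.65  0.245 0.01 ] [246. 162.]
inj1 tip_of 0.61 [ 0.819 -0.14   0.013] [359. 116.]
inj1 tip_of 0.59 [0.435 0.235 0.068] [243. 225.]
tray tip_of 0.64 [0.43  0.158 0.04 ] [268. 227.]
tray tip_of 0.46 [0.433 0.089 0.072] [288. 227.]
tray tip_of 0.44 [ 0.431 -0.492  0.004] [459. 231.]
```

View pics/s6c.png

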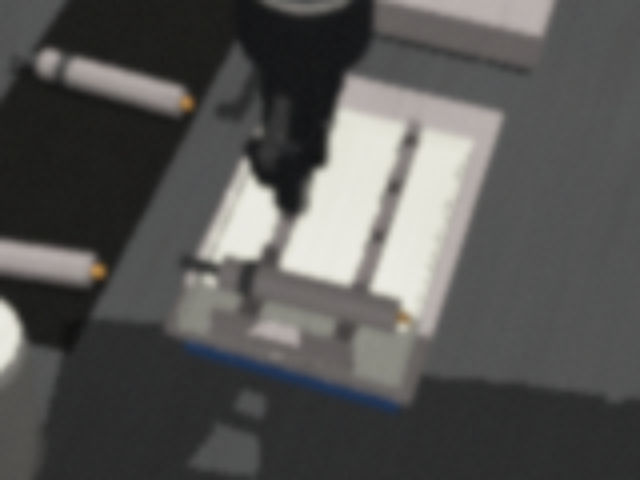

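The crop shows the injector at (320,290) lying across both rails in place 1. The middle injector goes to place 2.

```bash
python3 -m pendant '[[[37,-29,0,-2,45],[37,-29,0,-2,45],[37,-29,0,0,45],[37,-29,0,0,45],[37,-29,0,0,45],[37,-29,0,0,45],[0,0,-50,0,45],[0,0,-50,0,45]]]'; python3 -m pendant '[[[0,0,-35,0,45],[0,0,-22,0,45],[0,0,-4,0,45],[0,0,0,0,0],[0,0,0,0,0],[0,0,0,0,0],[0,0,0,0,0]]]'
```

```text
time_s: 22.78
eef_pos: [0.6532, 0.0534, 0.0672]
eef_rot: [-0.0, 1.0, -0.018, -0.001]
wrist_force: [0.7, 0.4, -1.3]
opening: 0.525
time_s: 23.65
eef_pos: [0.655, 0.0541, 0.0109]
eef_rot: [0.0, 1.0, -0.018, 0.001]
wrist_force: [0.1, 0.1, 6.5]
opening: 0.236
```

```bash
python3 -m pendant '[[[0,0,20,0,0],[0,0,50,0,0],[0,0,60,0,0],[0,0,20,0,0],[-37,21,0,2,0],[-37,21,0,2,0],[-37,21,0,0,0],[-37,21,0,0,0]]]'; python3 -m pendant '[[[-37,21,0,0,0],[-37,22,0,0,0],[-2,0,-10,0,0],[0,0,-45,0,0],[0,0,0,0,0],[0,0,0,0,0]]]'; python3 - <<'E'
from h import *
for n in ['side','top']:
    c=cam(n,n+'7.png'); show(c,n,['inj1','tray','place1'],mn=.4)
E
```

```text
time_s: 24.65
eef_pos: [0.5037, 0.1387, 0.1589]
eef_rot: [-0.0, 1.0, 0.017, -0.001]
wrist_force: [0.2, 0.2, -0.7]
opening: 0.231
time_s: 25.4
eef_pos: [0.4305, 0.1809, 0.105]
eef_rot: [0.0, 1.0, 0.017, 0.0]
wrist_force: [0.1, -0.4, -1.7]
opening: 0.233
inj1 tip_of 0.89 [0.65  0.236 0.012] [246. 264.]
inj1 tip_of 0.76 [0.426 0.18  0.108] [329. 249.]
inj1 tip_of 0.58 [0.429 0.229 0.068] [321. 273.]
inj1 tip_of 0.53 [ 0.826 -0.14   0.013] [251. 172.]
inj1 tip_of 0.48 [0.848 0.055 0.016] [218. 205.]
tray tip_of 0.73 [0.432 0.177 0.063] [327. 259.]
tray tip_of 0.69 [0.432 0.156 0.037] [329. 259.]
place1 tip_of 0.79 [0.433 0.181 0.065] [326. 259.]
place1 tip_of 0.76 [0.433 0.09  0.068] [336. 235.]
place1 tip_of 0.64 [0.429 0.135 0.068] [332. 247.]
place1 tip_of 0.6 [0.427 0.23  0.07 ] [322. 273.]
inj1 tip_of 0.8 [0.651 0.241 0.012] [247. 162.]
inj1 tip_of 0.6 [ 0.821 -0.141  0.012] [359. 116.]
inj1 tip_of 0.52 [0.844 0.056 0.007] [302. 108.]
tray tip_of 0.86 [0.429 0.159 0.04 ] [268. 227.]
place1 tip_of 0.73 [0.43  0.185 0.06 ] [259. 227.]
place1 tip_of 0.71 [0.437 0.091 0.066] [288. 225.]
place1 tip_of 0.7 [0.431 0.137 0.068] [274. 227.]
```

```bash
python3 -m pendant '[[[3,1,-18,0,0],[0,0,-12,0,0],[0,0,-8,0,0],[0,0,-4,0,0],[0,0,-1,0,0],[0,0,0,0,0]]]'; python3 -m pendant '[[[0,0,0,0,26],[0,0,0,0,31],[0,0,0,0,31],[0,0,20,0,31],[0,0,40,0,31],[0,0,50,0,31]]]';  python3 - <<'E'
from h import *
for n in ['side','top']:
    c=cam(n,n+'8.png'); show(c,n,['inj1','tray'],mn=.4)
c=imaging.camera('top')
for z,P in [(0.014,[(200+145/3.2,130+30/3.2),(200+162/3.2,130+168/3.2)])]: print([onz(c,a,b,z).round(4) for a,b in P])
E
```

```text
time_s: 26.55
eef_pos: [0.4328, 0.1822, 0.0619]
eef_rot: [0.0, 1.0, 0.017, -0.0]
wrist_force: [-2.8, -1.5, 4.5]
opening: 0.238
time_s: 27.3
eef_pos: [0.4319, 0.182, 0.1716]
eef_rot: [0.0, 1.0, 0.017, -0.001]
wrist_force: [1.4, 0.2, 0.8]
opening: 0.364
inj1 tip_of 0.96 [0.651 0.236 0.014] [246. 264.]
inj1 tip_of 0.86 [0.431 0.231 0.067] [320. 273.]
inj1 tip_of 0.84 [0.431 0.179 0.066] [327. 259.]
inj1 tip_of 0.73 [0.848 0.052 0.013] [218. 205.]
inj1 tip_of 0.53 [ 0.824 -0.145  0.013] [253. 171.]
tray tip_of 0.95 [0.431 0.158 0.037] [329. 259.]
inj1 tip_of 0.72 [0.65  0.24  0.012] [247. 162.]
inj1 tip_of 0.7 [0.846 0.059 0.009] [301. 107.]
inj1 tip_of 0.48 [ 0.818 -0.14   0.012] [359. 117.]
tray tip_of 0.84 [0.43  0.159 0.041] [268. 227.]
[array([0.7277, 0.2487, 0.014 ]), array([0.5795, 0.2253, 0.014 ])]
```

```bash
python3 -m pendant '[[[44,11,0,3,45],[44,11,0,4,45],[44,11,0,0,45],[44,11,0,0,45],[43,12,0,0,45],[0,0,-50,0,45],[0,0,-50,0,45],[0,0,-35,0,45]]]'; python3 -m pendant '[[[0,0,-24,0,45],[0,0,-2,0,45],[0,0,0,0,45],[0,0,0,0,0],[0,0,0,0,0],[0,0,0,0,0],[0,0,0,0,0]]]'
```

```text
time_s: 28.65
eef_pos: [0.649, 0.2376, 0.031]
eef_rot: [0.0, 0.997, 0.078, -0.003]
wrist_force: [-0.3, 0.8, 0.5]
opening: 0.525
time_s: 29.52
eef_pos: [0.6534, 0.2384, 0.0127]
eef_rot: [-0.0, 0.997, 0.078, 0.002]
wrist_force: [-0.1, -0.7, 6.0]
opening: 0.231
```

```bash
python3 -m pendant '[[[0,0,20,0,0],[0,0,50,0,0],[0,0,60,0,0],[0,0,20,0,0],[-44,-20,0,-3,0],[-44,-20,0,-4,0],[-44,-21,0,0,0],[-44,-21,0,0,0]]]'; python3 -m pendant '[[[-44,-21,0,0,0],[0,0,-15,0,0],[0,0,-40,0,0],[0,0,0,0,0],[0,0,0,0,0]]]'; python3 - <<'E'
from h import *
for n in ['side','top']:
    c=cam(n,n+'9.png'); show(c,n,['inj1','tray','place1'],mn=.4)
E
```

```text
time_s: 30.52
eef_pos: [0.4736, 0.1555, 0.1598]
eef_rot: [0.0, 1.0, 0.017, -0.001]
wrist_force: [-0.0, 0.4, -0.6]
opening: 0.232
time_s: 31.15
eef_pos: [0.4324, 0.1353, 0.1059]
eef_rot: [-0.0, 1.0, 0.017, 0.0]
wrist_force: [-0.4, -0.8, -1.6]
opening: 0.232
inj1 tip_of 0.81 [0.846 0.054 0.016] [219. 205.]
inj1 tip_of 0.76 [0.431 0.229 0.067] [320. 273.]
inj1 tip_of 0.74 [0.431 0.134 0.108] [332. 237.]
inj1 tip_of 0.73 [0.427 0.18  0.064] [328. 260.]
inj1 tip_of 0.7 [ 0.824 -0.142  0.011] [252. 172.]
tray tip_of 0.63 [0.535 0.024 0.097] [311. 204.]
tray tip_of 0.55 [0.43  0.156 0.037] [330. 259.]
place1 tip_of 0.95 [0.434 0.088 0.07 ] [336. 234.]
place1 tip_of 0.74 [0.43  0.178 0.062] [327. 259.]
place1 tip_of 0.67 [0.43  0.226 0.063] [321. 273.]
place1 tip_of 0.65 [0.431 0.135 0.068] [332. 246.]
inj1 tip_of 0.57 [0.845 0.055 0.009] [303. 108.]
inj1 tip_of 0.55 [ 0.819 -0.141  0.012] [359. 116.]
place1 tip_of 0.91 [0.433 0.134 0.066] [274. 226.]
place1 tip_of 0.58 [0.435 0.09  0.065] [288. 226.]
```

```bash
python3 -m pendant '[[[0,0,-18,0,0],[0,0,-12,0,0],[0,0,-8,0,0],[0,0,-4,0,0],[0,0,0,0,0],[0,0,0,0,0]]]'; python3 -m pendant '[[[0,0,0,0,26],[0,0,0,0,31],[0,0,0,0,31],[0,0,20,0,31],[0,0,40,0,31],[0,0,50,0,31]]]';  python3 -m pendant '[[[0,50,30,0,31],[0,50,30,0,31],[-40,50,0,0,50],[-40,50,0,0,50],[0,0,0,0,50]]]'; python3 - <<'E'
from h import *
for n in ['side','top']:
    c=cam(n,n+'10.png'); show(c,n,['inj1','tray','tray_handle','tray_tail','tray_nose','deck','stand','spanner','bar_knob'],mn=.45)
    im=c['img'];u,v=px(c,(0.5,0.0,0.04)).astype(int)
    a=max(v-75,0); b=max(u-110,0)
    cv2.imwrite(f'pics/{n}10c.png',cv2.resize(im[a:a+(180 if n=='side' else 120),b:b+220],None,fx=3.3,fy=3.3,interpolation=cv2.INTER_CUBIC)[:,:,::-1])
E
```

```text
time_s: 32.3
eef_pos: [0.4321, 0.1352, 0.0636]
eef_rot: [-0.0, 1.0, 0.017, 0.0]
wrist_force: [-1.9, -0.8, 1.3]
opening: 0.235
time_s: 33.05
eef_pos: [0.4308, 0.1351, 0.1736]
eef_rot: [0.0, 1.0, 0.017, -0.001]
wrist_force: [1.0, -0.6, 0.3]
opening: 0.363
time_s: 33.67
eef_pos: [0.3507, 0.3355, 0.2333]
eef_rot: [-0.0, 1.0, 0.02, -0.0]
wrist_force: [1.5, -0.4, 0.5]
opening: 0.588
inj1 tip_of 0.82 [ 0.822 -0.144  0.014] [253. 171.]
inj1 tip_of 0.73 [0.844 0.053 0.015] [219. 205.]
inj1 tip_of 0.56 [0.428 0.18  0.068] [328. 259.]
inj1 tip_of 0.52 [0.426 0.134 0.066] [334. 247.]
tray tip_of 0.6 [0.43  0.159 0.038] [329. 260.]
tray_handle tip_of 0.65 [0.427 0.279 0.084] [315. 285.]
tray_tail tip_of 0.71 [0.426 0.262 0.041] [318. 289.]
tray_nose tip_of 0.63 [0.427 0.267 0.04 ] [317. 291.]
stand tip_of 0.66 [ 0.44  -0.237  0.002] [362. 182.]
spanner tip_of 0.72 [ 0.614 -0.275  0.003] [319. 165.]
spanner tip_of 0.59 [0.427 0.134 0.065] [333. 247.]
spanner tip_of 0.47 [0.424 0.281 0.085] [316. 285.]
bar_knob tip_of 0.5 [0.537 0.025 0.096] [310. 204.]
inj1 tip_of 0.78 [0.429 0.141 0.065] [272. 227.]
inj1 tip_of 0.78 [ 0.82  -0.142  0.011] [359. 116.]
inj1 tip_of 0.65 [0.85  0.056 0.009] [302. 106.]
inj1 tip_of 0.57 [0.434 0.232 0.066] [244. 225.]
inj1 tip_of 0.56 [0.434 0.182 0.068] [260. 226.]
tray tip_of 0.56 [0.43 0.16 0.04] [267. 227.]
tray_handle tip_of 0.64 [0.656 0.103 0.001] [287. 162.]
tray_handle tip_of 0.59 [0.426 0.286 0.085] [226. 227.]
tray_tail tip_of 0.82 [0.424 0.267 0.038] [235. 228.]
tray_tail tip_of 0.75 [0.434 0.061 0.041] [297. 227.]
tray_nose tip_of 0.7 [ 0.439 -0.236  0.   ] [384. 227.]
tray_nose tip_of 0.69 [0.433 0.059 0.039] [298. 227.]
stand tip_of 0.97 [ 0.438 -0.232  0.002] [383. 227.]
spanner tip_of 0.57 [ 0.197 -0.328  0.003] [411. 299.]
bar_knob tip_of 0.73 [0.539 0.024 0.092] [309. 194.]
```

View pics/side10c.png

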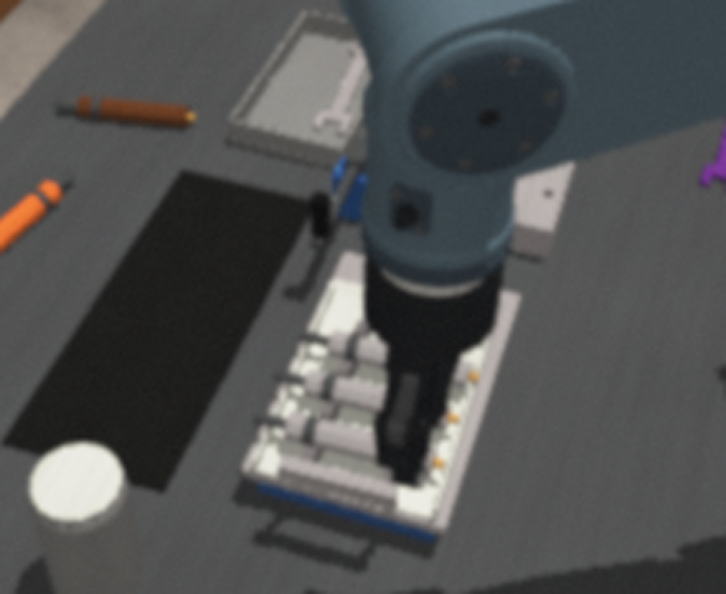

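View pics/top10c.png

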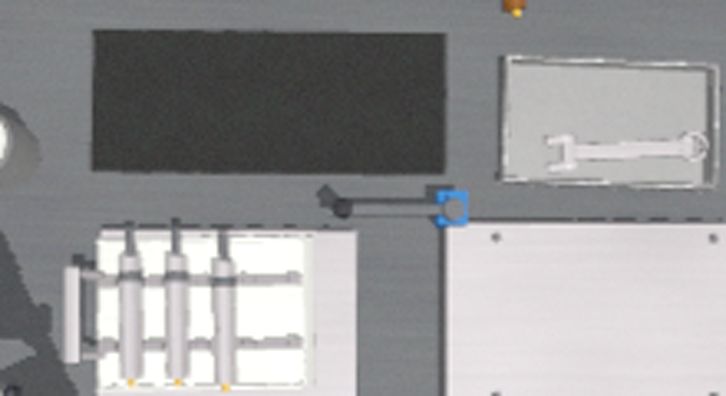

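All three injectors lie side by side in places 1 to 3 (top crop x≈130, 177, 222). The mat is empty, the bar is beside the deck (340–455, 207), and the spanner lies flat in the tool tray. Next I grip the handle.

```bash
python3 -m pendant '[[[38,-27,0,0,34],[38,-27,0,0,34],[0,0,-40,0,34],[0,0,-40,0,34],[0,0,-40,0,34],[0,0,-25,0,34],[0,0,-12,0,34],[0,0,0,0,34]]]'; python3 -m pendant '[[[0,0,0,0,10],[0,0,0,0,10],[0,0,0,0,10],[0,0,0,0,0],[0,0,0,0,0]]]'; python3 - <<'E'
from h import *
for n in ['side','top']:
    c=cam(n,n+'11.png'); show(c,n,['tray','tray_handle','tray_nose'],mn=.5)
c=imaging.camera('side'); im=c['img'];u,v=px(c,(0.426,0.24,0.07)).astype(int)
cv2.imwrite('pics/s11c.png',cv2.resize(im[v-60:v+60,u-80:u+80],None,fx=4,fy=4)[:,:,::-1])
E
```

```text
time_s: 35.67
eef_pos: [0.4294, 0.2787, 0.076]
eef_rot: [0.0, 1.0, 0.017, -0.001]
wrist_force: [-0.5, 0.4, 1.3]
opening: 0.398
time_s: 36.3
eef_pos: [0.4308, 0.2793, 0.0778]
eef_rot: [-0.0, 1.0, 0.017, 0.001]
wrist_force: [-1.5, 0.8, 6.8]
opening: 0.122
tray tip_of 0.69 [0.433 0.156 0.039] [328. 259.]
tray_handle tip_of 0.55 [0.428 0.277 0.084] [315. 284.]
tray_nose tip_of 0.75 [0.436 0.055 0.041] [338. 233.]
tray_nose tip_of 0.72 [ 0.42   0.492 -0.004] [286. 383.]
tray tip_of 0.6 [0.429 0.157 0.039] [268. 227.]
tray_handle tip_of 0.87 [0.423 0.285 0.082] [227. 228.]
tray_nose tip_of 0.71 [0.434 0.058 0.037] [298. 226.]
tray_nose tip_of 0.5 [ 0.606 -0.27   0.005] [395. 179.]
```

View pics/s11c.png

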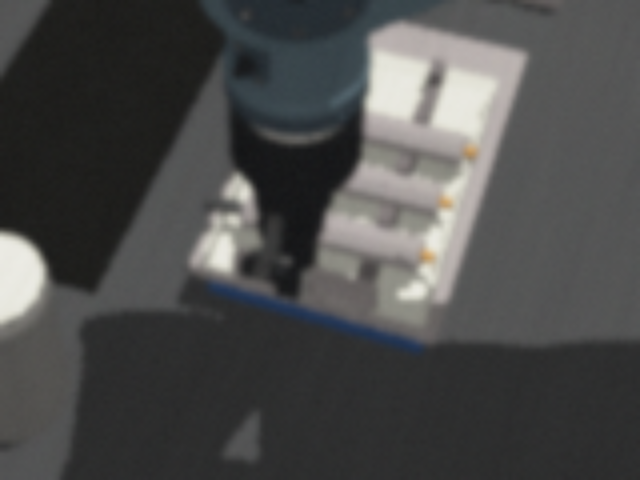

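```bash
python3 -m pendant '[[[0,-5,0,0,0],[0,-10,0,0,0],[0,-15,0,0,0],[0,-15,0,0,0],[0,-15,0,0,0],[0,-15,0,0,0],[0,-15,0,0,0],[0,-10,0,0,0]]]'; python3 - <<'E'
from h import *
for n in ['side','top']:
    c=cam(n,n+'12.png'); show(c,n,['tray','tray_handle','tray_nose','tray_tail','inj1'],mn=.5)
E
```

```text
time_s: 37.75
eef_pos: [0.4311, 0.1797, 0.0778]
eef_rot: [-0.001, 1.0, 0.017, 0.002]
wrist_force: [0.0, 7.0, 6.3]
opening: 0.123
tray tip_of 0.87 [0.435 0.058 0.039] [339. 234.]
tray_handle tip_of 0.78 [0.424 0.18  0.085] [329. 255.]
tray_nose tip_of 0.63 [ 0.434 -0.043  0.039] [348. 211.]
tray_tail tip_of 0.66 [0.425 0.166 0.04 ] [330. 262.]
inj1 tip_of 0.74 [0.43  0.079 0.066] [338. 233.]
inj1 tip_of 0.61 [0.427 0.036 0.064] [344. 223.]
inj1 tip_of 0.55 [ 0.822 -0.14   0.012] [252. 172.]
inj1 tip_of 0.54 [0.846 0.053 0.014] [219. 205.]
tray tip_of 0.76 [0.431 0.055 0.039] [299. 227.]
tray_handle tip_of 0.62 [0.427 0.182 0.083] [259. 228.]
tray_nose tip_of 0.68 [ 0.43  -0.041  0.039] [328. 228.]
tray_tail tip_of 0.85 [0.426 0.165 0.041] [266. 228.]
inj1 tip_of 0.82 [0.431 0.038 0.062] [304. 228.]
inj1 tip_of 0.81 [ 0.819 -0.14   0.015] [359. 116.]
inj1 tip_of 0.8 [0.432 0.082 0.063] [290. 227.]
inj1 tip_of 0.75 [0.436 0.133 0.068] [275. 225.]
inj1 tip_of 0.71 [0.844 0.055 0.01 ] [303. 108.]
inj1 tip_of 0.6 [ 0.439 -0.234 -0.   ] [384. 227.]
```

```bash
python3 -m pendant '[[[0,-12,0,0,0],[0,-15,0,0,0],[0,-15,0,0,0],[0,-15,0,0,0],[0,-15,0,0,0],[0,-15,0,0,0],[0,-15,0,0,0],[0,-10,0,0,0]]]'; python3 - <<'E'
from h import *
for n in ['side','top']:
    c=cam(n,n+'13.png'); show(c,n,['tray','tray_handle','tray_nose','tray_tail','inj1'],mn=.5)
E
```

```text
time_s: 39.35
eef_pos: [0.4311, 0.0676, 0.0778]
eef_rot: [-0.001, 1.0, 0.017, 0.002]
wrist_force: [-0.0, 9.8, 8.5]
opening: 0.12
tray tip_of 0.69 [ 0.433 -0.056  0.038] [350. 209.]
tray_handle tip_of 0.84 [0.423 0.066 0.083] [342. 226.]
tray_nose tip_of 0.85 [ 0.435 -0.154  0.041] [358. 189.]
tray_tail tip_of 0.85 [0.425 0.052 0.043] [342. 232.]
inj1 tip_of 0.69 [ 0.43  -0.034  0.068] [349. 207.]
inj1 tip_of 0.66 [ 0.823 -0.142  0.013] [252. 172.]
inj1 tip_of 0.65 [0.431 0.02  0.068] [344. 219.]
inj1 tip_of 0.56 [0.845 0.053 0.014] [219. 205.]
inj1 tip_of 0.54 [ 0.428 -0.076  0.067] [354. 199.]
tray tip_of 0.79 [ 0.43  -0.052  0.042] [331. 228.]
tray_tail tip_of 0.54 [ 0.427 -0.071  0.063] [337. 229.]
inj1 tip_of 0.69 [ 0.432 -0.034  0.064] [326. 228.]
inj1 tip_of 0.67 [ 0.817 -0.138  0.013] [358. 117.]
inj1 tip_of 0.6 [ 0.429 -0.073  0.062] [338. 229.]
inj1 tip_of 0.5 [0.846 0.057 0.007] [302. 108.]
```

```bash
python3 -m pendant '[[[0,-12,1,0,0],[0,-15,0,0,0],[0,-15,0,0,0],[0,-15,0,0,0],[1,-15,0,0,0],[1,-15,0,0,0],[1,-15,0,0,0],[0,-10,0,0,0]]]'; python3 - <<'E'
from h import *
for n in ['side','top']:
    c=cam(n,n+'14.png'); show(c,n,['tray','tray_handle','tray_nose','tray_tail','inj1'],mn=.5)
E
```

```text
time_s: 40.95
eef_pos: [0.4329, -0.045, 0.0778]
eef_rot: [-0.001, 1.0, 0.017, 0.0]
wrist_force: [0.3, 7.5, 6.1]
opening: 0.12
tray tip_of 0.85 [ 0.434 -0.169  0.041] [359. 186.]
tray_handle tip_of 0.81 [ 0.427 -0.045  0.085] [352. 201.]
tray_handle tip_of 0.52 [ 0.431 -0.098  0.069] [355. 194.]
tray_nose tip_of 0.57 [ 0.545 -0.092  0.1  ] [321. 179.]
tray_tail tip_of 0.69 [ 0.429 -0.062  0.039] [352. 208.]
inj1 tip_of 0.74 [ 0.823 -0.144  0.016] [252. 171.]
inj1 tip_of 0.71 [ 0.432 -0.095  0.066] [354. 195.]
inj1 tip_of 0.64 [ 0.431 -0.145  0.066] [359. 185.]
inj1 tip_of 0.63 [ 0.429 -0.193  0.067] [363. 176.]
inj1 tip_of 0.51 [0.844 0.054 0.016] [219. 205.]
tray tip_of 0.89 [ 0.433 -0.168  0.04 ] [366. 229.]
tray tip_of 0.57 [0.538 0.024 0.093] [309. 194.]
tray_nose tip_of 0.96 [ 0.434 -0.265  0.039] [395. 229.]
inj1 tip_of 0.83 [0.849 0.058 0.01 ] [302. 107.]
inj1 tip_of 0.59 [ 0.436 -0.141  0.065] [359. 227.]
inj1 tip_of 0.51 [ 0.429 -0.189  0.065] [373. 230.]
inj1 tip_of 0.5 [ 0.82  -0.139  0.011] [359. 116.]
```

```bash
python3 -m pendant '[[[0,-12,0,0,0],[0,-14,0,0,0],[1,-14,0,-1,0],[0,-14,0,0,0],[0,-12,0,0,0],[0,-8,0,0,0],[0,-5,0,0,0],[0,-4,0,0,0]]]'; python3 -m pendant '[[[0,-2,0,0,0],[0,-2,0,0,0],[0,-2,0,0,0]]]'; python3 - <<'E'
from h import *
for n in ['side','top']:
    c=cam(n,n+'15.png'); show(c,n,['tray','tray_handle','tray_nose','stand'],mn=.5)
E
```

```text
time_s: 42.55
eef_pos: [0.4339, -0.1266, 0.0778]
eef_rot: [-0.001, 1.0, 0.008, 0.0]
wrist_force: [-0.0, 10.0, 11.4]
opening: 0.122
time_s: 42.92
eef_pos: [0.4339, -0.1324, 0.0778]
eef_rot: [-0.001, 1.0, 0.008, 0.0]
wrist_force: [-0.5, 10.6, 11.3]
opening: 0.121
tray tip_of 0.71 [0.588 0.373 0.004] [243. 314.]
tray tip_of 0.67 [ 0.434 -0.256  0.038] [366. 171.]
tray_handle tip_of 0.87 [ 0.426 -0.131  0.081] [359. 185.]
tray_nose tip_of 0.72 [ 0.434 -0.356  0.041] [373. 155.]
tray_nose tip_of 0.59 [ 0.638 -0.249  0.004] [311. 168.]
tray_nose tip_of 0.58 [ 0.541 -0.089  0.1  ] [322. 180.]
stand tip_of 0.77 [ 0.44  -0.236  0.002] [362. 183.]
stand tip_of 0.51 [ 0.419  0.492 -0.003] [286. 383.]
tray tip_of 0.55 [ 0.432 -0.254  0.04 ] [392. 229.]
tray_nose tip_of 0.79 [ 0.43  -0.354  0.037] [422. 231.]
```

About 10 mm to go; I'll creep forward until the stop pushes back.

```bash
python3 -m pendant '[[[0,-2,0,0,0],[0,-2,0,0,0],[0,-2,0,0,0]]]'; python3 -m pendant '[[[0,-2,0,0,0]]]'; python3 -m pendant '[[[0,-2,0,0,0]]]'; python3 -m pendant '[[[0,-2,0,0,0]]]'
```

```text
time_s: 43.8
eef_pos: [0.4339, -0.1383, 0.0778]
eef_rot: [-0.001, 1.0, 0.008, 0.0]
wrist_force: [-0.5, 10.8, 11.0]
opening: 0.121
time_s: 43.92
eef_pos: [0.4339, -0.1404, 0.0778]
eef_rot: [-0.001, 1.0, 0.008, 0.0]
wrist_force: [-0.1, 9.7, 12.3]
opening: 0.119
time_s: 44.05
eef_pos: [0.4339, -0.1424, 0.0778]
eef_rot: [-0.001, 1.0, 0.008, 0.0]
wrist_force: [0.3, 10.9, 11.0]
opening: 0.123
time_s: 44.18
eef_pos: [0.4338, -0.1437, 0.0778]
eef_rot: [-0.002, 1.0, 0.008, 0.0]
wrist_force: [0.7, 17.7, 15.3]
opening: 0.122
```

```bash
python3 -m pendant '[[[0,-2,0,0,0],[0,0,0,0,0]]]';  python3 - <<'E'
from h import *
for n in ['side','top']:
    c=cam(n,n+'16.png'); show(c,n,['tray','tray_handle','tray_nose','stand','inj1'],mn=.5)
im=c['img'];u,v=px(c,(0.46,-0.2,0.06)).astype(int)
cv2.imwrite('pics/t16c.png',cv2.resize(im[v-60:v+50,u-80:u+80],None,fx=4,fy=4,interpolation=cv2.INTER_CUBIC)[:,:,::-1])
E
```

```text
time_s: 44.42
eef_pos: [0.4338, -0.1438, 0.0778]
eef_rot: [-0.004, 1.0, 0.008, -0.0]
wrist_force: [0.4, 21.4, 17.1]
opening: 0.119
tray tip_of 0.58 [ 0.432 -0.269  0.037] [367. 170.]
tray_handle tip_of 0.61 [ 0.428 -0.145  0.084] [360. 181.]
tray_nose tip_of 0.94 [ 0.434 -0.365  0.039] [373. 154.]
stand tip_of 0.72 [ 0.439 -0.235  0.001] [362. 183.]
inj1 tip_of 0.73 [ 0.43  -0.243  0.066] [367. 168.]
inj1 tip_of 0.62 [ 0.825 -0.145  0.012] [252. 172.]
inj1 tip_of 0.51 [0.847 0.056 0.016] [218. 205.]
tray tip_of 0.78 [ 0.43  -0.267  0.044] [396. 230.]
tray_handle tip_of 0.87 [ 0.428 -0.144  0.084] [361. 230.]
tray_nose tip_of 0.85 [ 0.432 -0.363  0.041] [425. 230.]
stand tip_of 0.5 [0.418 0.496 0.001] [170. 228.]
inj1 tip_of 0.76 [ 0.818 -0.137  0.013] [358. 117.]
inj1 tip_of 0.64 [ 0.429 -0.282  0.064] [402. 231.]
inj1 tip_of 0.62 [0.848 0.059 0.011] [301. 107.]
```

View pics/t16c.png

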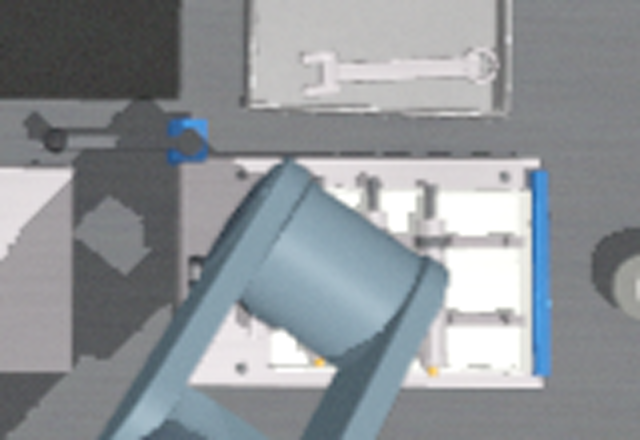

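The tray is against the blue stop at (540,270) in the crop, and the reaction force has risen to 21 N. I release, go up, and move over the knob.

```bash
python3 -m pendant '[[[0,2,0,0,0],[0,1,0,0,0],[0,0,0,0,20],[0,0,0,0,32],[0,0,0,0,32],[0,0,20,0,32],[0,0,50,0,32],[0,0,50,0,32]]]'; python3 -m pendant '[[[13,20,0,-9,32],[13,20,0,-9,32],[13,20,0,-9,32],[13,20,0,-9,32],[13,20,0,-9,32],[13,20,0,-9,32],[14,22,0,-9,36],[14,23,0,-4,36]]]'; python3 -m pendant '[[[0,0,0,0,36],[0,0,0,0,36]]]'; python3 - <<'E'
from h import *
for n in ['side','top']:
    c=cam(n,n+'17.png'); show(c,n,['bar_knob','tray','tray_nose','tray_handle','inj1'],mn=.45)
E
```

```text
time_s: 46.02
eef_pos: [0.4331, -0.1452, 0.1982]
eef_rot: [-0.0, 1.0, 0.008, -0.001]
wrist_force: [0.3, -0.7, 1.0]
opening: 0.37
time_s: 47.02
eef_pos: [0.5401, 0.0202, 0.197]
eef_rot: [0.0, 0.837, -0.547, -0.0]
wrist_force: [-0.1, -0.3, 0.3]
opening: 0.419
time_s: 47.28
eef_pos: [0.5393, 0.0193, 0.197]
eef_rot: [0.0, 0.839, -0.545, -0.0]
wrist_force: [-0.4, 0.4, 0.1]
opening: 0.422
bar_knob tip_of 0.71 [ 0.427 -0.157  0.041] [360. 189.]
bar_knob tip_of 0.59 [0.541 0.022 0.096] [309. 203.]
tray tip_of 0.57 [ 0.435 -0.265  0.04 ] [366. 170.]
tray_nose tip_of 0.7 [ 0.434 -0.368  0.043] [373. 153.]
tray_handle tip_of 0.57 [ 0.427 -0.145  0.083] [360. 181.]
inj1 tip_of 0.8 [ 0.824 -0.144  0.012] [252. 172.]
inj1 tip_of 0.66 [ 0.431 -0.192  0.068] [362. 176.]
inj1 tip_of 0.62 [ 0.429 -0.29   0.066] [370. 160.]
inj1 tip_of 0.58 [ 0.428 -0.246  0.065] [367. 167.]
inj1 tip_of 0.52 [0.845 0.053 0.013] [219. 206.]
tray tip_of 0.6 [ 0.429 -0.263  0.04 ] [395. 230.]
tray_nose tip_of 0.8 [ 0.432 -0.363  0.04 ] [425. 230.]
tray_nose tip_of 0.47 [ 0.435 -0.194  0.067] [375. 228.]
tray_handle tip_of 0.93 [ 0.429 -0.142  0.086] [360. 230.]
inj1 tip_of 0.84 [0.847 0.056 0.009] [303. 107.]
inj1 tip_of 0.75 [ 0.431 -0.282  0.063] [402. 230.]
inj1 tip_of 0.69 [ 0.434 -0.193  0.064] [375. 228.]
inj1 tip_of 0.64 [ 0.818 -0.139  0.014] [359. 116.]
inj1 tip_of 0.52 [ 0.435 -0.238  0.067] [389. 229.]
```

```bash
python3 -m pendant '[[[0,3,-40,0,36],[0,0,-40,0,36],[0,0,-32,0,36],[0,0,0,0,28],[0,0,0,0,28]]]'; python3 -m pendant '[[[-4,-1,0,6,28],[-22,-4,0,8,28],[-20,-8,0,8,28],[-19,-12,0,8,28],[-19,-19,0,8,28],[-14,-24,0,8,28],[-6,-21,0,8,28],[-2,-19,0,8,28]]]'; python3 -m pendant '[[[0,-6,0,0,28],[0,0,0,0,28]]]'; python3 - <<'E'
from h import *
for n in ['side','top']:
    c=cam(n,n+'18.png'); show(c,n,['bar_knob','tray_handle'],mn=.4)
E
```

```text
time_s: 48.5
eef_pos: [0.5406, 0.0226, 0.0865]
eef_rot: [-0.0, 0.838, -0.545, 0.001]
wrist_force: [-0.0, 0.2, 0.2]
opening: 0.329
time_s: 49.5
eef_pos: [0.4345, -0.0862, 0.0873]
eef_rot: [0.0, 0.999, -0.033, 0.002]
wrist_force: [0.3, 1.1, 0.3]
opening: 0.33
time_s: 49.75
eef_pos: [0.4347, -0.0917, 0.0864]
eef_rot: [0.0, 0.999, -0.037, 0.001]
wrist_force: [-0.6, 0.8, -0.4]
opening: 0.326
bar_knob tip_of 0.75 [ 0.434 -0.089  0.096] [354. 189.]
tray_handle tip_of 0.74 [ 0.43  -0.144  0.083] [359. 181.]
tray_handle tip_of 0.61 [ 0.427  0.132 -0.002] [333. 262.]
```

```bash
python3 -m pendant '[[[0,0,20,0,30],[0,0,50,0,30],[0,0,50,0,30],[0,45,30,0,30],[0,50,0,0,30],[0,50,0,0,30],[0,50,0,0,30],[0,0,0,0,30]]]'; python3 -m pendant '[[[0,0,0,0,30],[0,0,0,0,30],[0,0,0,0,30],[0,0,0,0,30]]]';  python3 - <<'E'
from h import *
for n in ['side','top']:
    c=cam(n,n+'19.png'); show(c,n,['bar_knob','bar_hinge','tray','tray_nose','tray_tail','stand','tooltray','spanner','inj1'],mn=.4)
    im=c['img'];u,v=px(c,(0.5,-0.2,0.06)).astype(int)
    cv2.imwrite(f'pics/{n}19c.png',cv2.resize(im[max(v-70,0):v+70,u-85:u+85],None,fx=4,fy=4,interpolation=cv2.INTER_CUBIC)[:,:,::-1])
E
```

```text
time_s: 51.05
eef_pos: [0.433, 0.1068, 0.2352]
eef_rot: [-0.0, 0.999, -0.033, -0.0]
wrist_force: [0.0, -0.8, -0.8]
opening: 0.349
time_s: 51.55
eef_pos: [0.4338, 0.103, 0.2353]
eef_rot: [0.0, 0.999, -0.036, 0.0]
wrist_force: [1.3, -0.0, -0.3]
opening: 0.352
bar_knob tip_of 0.6 [ 0.433 -0.087  0.097] [354. 189.]
bar_knob tip_of 0.41 [ 0.545 -0.09   0.1  ] [320. 179.]
bar_hinge tip_of 0.94 [ 0.545 -0.087  0.099] [320. 180.]
tray tip_of 0.97 [ 0.435 -0.267  0.038] [366. 170.]
tray tip_of 0.68 [0.586 0.369 0.001] [245. 313.]
tray_nose tip_of 0.62 [ 0.432 -0.365  0.04 ] [374. 154.]
tray_nose tip_of 0.55 [0.591 0.372 0.002] [243. 313.]
tray_tail tip_of 0.95 [ 0.43  -0.159  0.044] [360. 188.]
stand tip_of 0.92 [ 0.441 -0.236 -0.   ] [361. 183.]
stand tip_of 0.68 [ 0.431 -0.086  0.092] [354. 190.]
tooltray tip_of 0.84 [ 0.642 -0.248  0.003] [310. 168.]
spanner tip_of 0.64 [ 0.614 -0.275  0.004] [319. 165.]
spanner tip_of 0.55 [ 0.191 -0.332  0.005] [436. 181.]
inj1 tip_of 0.79 [ 0.823 -0.143  0.01 ] [253. 172.]
inj1 tip_of 0.62 [0.846 0.054 0.016] [219. 205.]
inj1 tip_of 0.6 [ 0.431 -0.193  
[... 175 characters left out ...]
ar_knob tip_of 0.69 [ 0.431 -0.083  0.094] [342. 228.]
bar_hinge tip_of 0.88 [ 0.539 -0.09   0.098] [345. 195.]
tray tip_of 0.64 [ 0.429 -0.263  0.041] [395. 230.]
tray_nose tip_of 0.96 [ 0.43  -0.363  0.04 ] [425. 231.]
tray_tail tip_of 0.57 [ 0.428 -0.157  0.037] [363. 230.]
tooltray tip_of 0.71 [ 0.638 -0.245 -0.002] [388. 170.]
spanner tip_of 0.86 [ 0.607 -0.272  0.002] [396. 179.]
spanner tip_of 0.62 [ 0.198 -0.329  0.005] [411. 299.]
inj1 tip_of 0.76 [0.844 0.057 0.008] [302. 108.]
inj1 tip_of 0.69 [ 0.821 -0.14   0.011] [359. 116.]
inj1 tip_of 0.61 [ 0.434 -0.242  0.063] [390. 229.]
inj1 tip_of 0.58 [ 0.428 -0.283  0.064] [402. 231.]
inj1 tip_of 0.53 [ 0.435 -0.193  0.067] [375. 228.]
```

View pics/top19c.png

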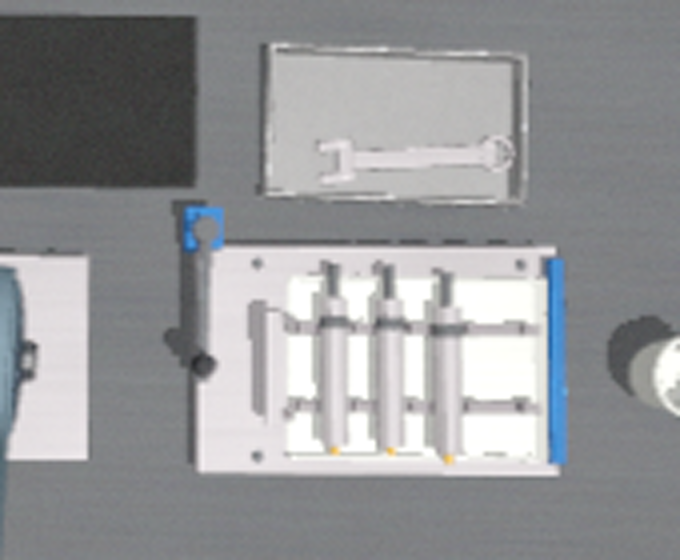

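View pics/side19c.png

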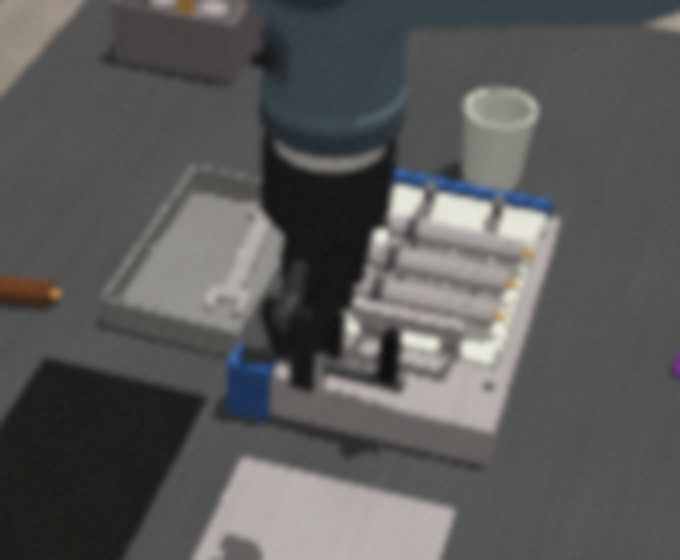

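The top crop shows the tray against the stop (545,360) and the bar closed (205,230 to 203,365). The three injectors are in their places (333, 389, 448) and the spanner is in the tool tray (420,158). All the numbers agree with this, so I hand in.

```bash
python3 -c "
from bench import order,monitor
print(order.hand_in()); o=monitor.get_obs(); print(o['time_s'],o['wrist_force'])"
```

```text
the job is handed in; nothing more can be done
None
the job is handed in; nothing more can be done
```

The job is done and handed in at about 52 s of robot time. I got no verdict back.

- **Bar opened:** I swung it to about 1.5 rad.
- **Spanner:** the first grip closed just above it, so I went about 5 mm lower and took it on the second try. It lies flat in the tool tray. At the first look after I let go, it lay about 25 mm to one side of where I had held it. That is still inside the limits, so I left it.
- **Injectors:** three were present, and I laid them crosswise in places 1 to 3, from the handle end.
- **Tray:** I slid it by the handle over the gap, and both ends read level at every check. At the stop the push force rose from about 11 N to 21 N.
- **Bar closed:** I swung it shut behind the tray and moved the arm clear.

| Last check, from the camera networks (good to about 4 mm) | Measured | Limit |
|---|---|---|
| Tray nose along the bench deck (y) | about −129 mm | below −120 mm |
| Tray off the mid line | 6–8 mm | 20 mm |
| Tray end heights | within 4 mm of the deck top | −8 to +20 mm |
| Bar angle | about 0 to 0.06 rad | below 0.15 rad |
| Spanner from tool tray centre | about 30 mm in x, 27 mm in y | 55 mm in x, 100 mm in y |

The last crops showed all three injectors in their places. One low-confidence (0.57) sighting of an injector in empty place 4 disagreed with the pictures, so I discounted it. No check failed.

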